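Push a bearing home in a measuring fixture and snap the toggle clamp shut

ROBOT

A 6-joint arm with a two-finger parallel gripper is mounted at the origin on a cart in front of the work surface, level with it; the furniture and walls round the work are solid. World frame = base frame: x ahead of the robot, y to its left, z up, the work surface at z = 0. Lengths are in m, angles in degrees, forces in N, time in s.
With the tool pointing down it reaches from about 0.35 to 0.875 m from the base axis. Payload 4.2 kg.
Tool frame: the origin (TCP) lies between the finger pads; the fingertips stand 25 mm ahead of it and the grasp point (between the pads) lies 6 mm ahead of it (r.tips_ahead is the distance from the TCP to the fingertips, in m); z points along the fingers, y is the direction in which the jaws open and shut (so a half turn about z gives the same grasp; the last joint's range is limited). The gripper opens to 87 mm and grips with 3 to 60 N. Pads are 19 mm wide; open, the fingers measure 117 mm over their backs; the gripper's body (75 mm by 190 mm) begins 51 mm behind the grasp point.
Start: joints at [87.869, 22.042, 0.453, 0, -68.411, -14.817], TCP at [0.182, 0.598, 0.248] pointing down, gripper open.
Joint ranges: [-179.83, 179.83], [-69.29, 118.12], [-61.27, 80.66], [-181.25, 117.63], [-171.15, -9.14], [-177.46, 177.46]. Speed limits (degrees/s): [159.86, 159.86, 180, 180, 180, 180].

INTERFACE

Orientations are given as a 3x3 rotation matrix whose columns are the frame's x, y, z axes.
In Python, from station import r, vision, finish_job gives the robot as it stands.
- The arm moves only by the shell command python3 -m jog 'ROWS'. ROWS is a JSON object of lists of equal length, an entry for each row: "rot": the turn, a rotation vector about the world's x, y, z in degrees, a list of three; "delta_pos": the shift along the world's x, y, z in mm, a list of three; "grip": the opening in per cent of the stroke, from 0 (shut) to 100 (fully open). A call has 1 to 10 rows; each row shifts and turns the commanded pose from where the row before left it; what a row does not reach is not made up. A row lasts 1/12 s, in which the tool goes at most 41.7 mm and 7.16 degrees, less where a joint would pass 70% of its speed; a pose out of reach is approached as far as the arm can. A call with a gripper value outside its range is refused whole. The fingers move at their own pace and stop on an object; the grip force is fixed at half the most. Time passes only in rows, so rows that do not move let the fingers close. It gives the time, the measured TCP pose, the force and the opening at its end, in the units of the state.
- r.sense(): the state, without advancing time (a new reading comes with each control period).
- vision.capture(name): name is "scene" or "top" or "wrist"; returns a dict with "frame" (400x640x3 uint8, red, green, blue), "K" (3x3 intrinsics, pixels), "k1" (the pictures are not rectified: a ray, as slopes to the right and down, at radius r is drawn at 1 + k1 r^2 times it, then the intrinsics apply), "xyz" and "orientation" of the camera in the world. Camera axes: x right, y up, looking along -z (the intrinsics and any distortion apply to the point x, -y, -z); pixel columns grow to the right and rows downward; lengths in m; the calibration is good to about 2 mm. A picture is of the moment at which its call begins. There is no depth.
- finish_job(): hands the job in, once; it reports no verdict.
The state is a dict: "time_s": time; "joints": joint angles; "joint_velocities": joint speeds; "effort": joint torques, N m; "tcp_pos": TCP position; "ee_rot": TCP orientation; "wrist_force": force on the tool from outside, world axes, zero at the start; "moment": the same for the moment, N m; "gripper_width": opening from 0.0 (shut) to 1.0 (fully open).
Only numpy, scipy, OpenCV 4.12 (cv2) and the standard library are available. Lean on these libraries where they do the work, as an engineer would, in place of code of your own. Each camera call takes 0.05 s, during which the arm holds its last target. There are 200 camera calls.

TASK

Get the ball bearing ready for measuring: with a fingertip, push it along the channel of the fixture until it is fully home against the end stop, while the toggle clamp is still open. Then push the clamp's crossbar handle over past its centre so that the clamp snaps shut and its rubber foot presses on the bearing. The bearing only slides, never lifted off the plate, and the tools and parts lying around stay where they are.

Things in the scene. Friction and masses are not known exactly. Their poses are not given: they have to be found in the camera images.
- fixture: Fixed steel base plate, 280 x 116 x 10 mm (x, y, z). Origin: centre of its underside, on the bench; x from the channel's open mouth (-x end) to the clamp (+x end), z up. Guide rails 12 mm wide, 12 mm high above the plate, from x = -120 to +30 mm, leave a channel 75 mm wide centred on y = 0, closed by an end stop 12 mm high with its face at x = +26 mm.
- seat (a point): Point on the top face of the plate (10 mm above the bench) where the centre of the bearing's underside lies when the bearing is home against the end stop; fixture x = -10 mm, y = 0. Axes as the fixture's.
- bearing: Steel ball bearing lying flat in the channel, 72 mm outer diameter, 18 mm high, 0.3 to 0.6 kg. Origin: centre of its underside, on the plate's top face. It starts 30 to 75 mm short of home, towards the channel's mouth, and slides freely between the rails; push the side of its outer ring that faces the mouth.
- clamp_lever (a joint): Angle of the clamp's lever (rad), which turns about point pivot. 0: open, handle leaning 0.65 from upright to fixture +x, arm nearly upright. It grows as the handle swings over to -x, towards the bearing. Dead centre is about 0.65, handle upright; beyond it a spring snaps it on, short of it back. 1.31: shut on a bearing that is home; 1.38 with nothing under the foot. A level push of about 10 to 15 N starts it, far less near the centre.
- crossbar (a point): Centre of the black crossbar on top of the clamp's handle: 18 mm diameter, 56 mm long, parallel to the fixture's y, 90 mm from the pivot. Open: fixture x = 139 mm, 127 mm above the bench; upright: x = 85 mm, 145 mm high; shut: x = 31 mm, 127 mm high. Below it the handle is a rod of 12 mm diameter. Its axes turn with the lever.
- pivot (a point): Centre of the clamp's level pivot, parallel to the fixture's y, at fixture x = 85 mm, y = 0, 55 mm above the bench, between two dark cheeks (x = 57 to 113 mm, 44 mm wide in all, up to 76 mm above the bench). A tension spring runs outside the +y cheek, up to a pin on the handle.
- clamp_foot: Black rubber foot, 18 mm diameter, at the end of the clamping arm; the origin of this entry lies on the lever's pivot, not on the foot. When the clamp is shut the foot presses with about 4.5 N on the outer ring of the bearing at fixture x = 18 mm.
- brass_ring: Bystander: flat brass ring, 58 mm diameter, 5 mm high, on the bench beside the fixture. Origin: centre of its underside.
- valve_disc: Bystander: flat grey steel disc with a hole, 117 mm diameter, 14 mm high, on the bench beside the fixture. Origin: centre of its underside.
- bolt_short: Bystander: hexagon bolt 38 mm long, lying beside the fixture. Origin: centre of its underside.
- hex_key: Bystander: hex key, 84 x 22 x 7 mm, lying beside the fixture. Origin: centre of its underside.
- caliper: Bystander: steel caliper, 232 x 63 x 13 mm, lying on the bench. Origin: centre of its underside.
- elbow: Bystander: black pipe elbow with pale nuts, 63 x 82 x 44 mm, on the bench. Origin: centre of its underside.
Mind the look-alikes: they are no part of the job. Of the things that look like the bearing, the smallest one is meant.

How it is judged:
By the outcome, as a careful person would: the job done as asked, in the order asked, and still so for the second after the job is handed in, with the robot touching nothing.
It also fails if it takes over 48 s, if anything falls off the work surface, if the arm or the gripper's body presses on something with over 40 N, if the wrist force passes 120 N, or if a joint passes its speed limit or range.

## Working session

There is one attempt and no reset: what is moved stays moved. The work goes in short steps, Python scripts to look and compute and a shell command to move; the robot and the scene stay as the last step left them, time stands still between calls to the robot, and variables do not carry over. Pictures are saved under pics/ and viewed, about 8 in all and at most 12, crops included, and the job is handed in when it is done.

```bash
mkdir -p pics
python3 - <<'E'
from station import r, vision
import cv2,numpy as np
for n in("scene","top"):
    c=vision.capture(n); cv2.imwrite(f"pics/{n}0.png",c["frame"][:,:,::-1])
    print(n,c["K"],c["k1"],c["xyz"],np.round(c["orientation"],3).tolist())
s=r.sense(); print(s["time_s"],s["tcp_pos"],np.round(s["ee_rot"],3).tolist(),s["wrist_force"])
E
```

```text
scene [[470.02813584   0.         320.87946471]
 [  0.         470.02813584 197.58486693]
 [  0.           0.           1.        ]] 0.04569395153924068 [0.11831387 0.49740665 0.90166179] [[-0.73, 0.519, -0.444], [-0.683, -0.565, 0.463], [-0.011, 0.641, 0.767]]
top [[454.05214429   0.         323.5193237 ]
 [  0.         454.05214429 196.84969542]
 [  0.           0.           1.        ]] -0.12470558992488798 [0.36647387 0.04073592 1.10380425] [[-0.032, 0.979, -0.2], [-0.999, -0.032, 0.002], [-0.004, 0.2, 0.98]]
0.1 [0.18201578 0.59738678 0.24655133] [[0.957, -0.292, -0.001], [-0.292, -0.957, -0.002], [0.0, 0.002, -1.0]] [ 0.19722397  0.2769413  -0.3931906 ]
```

View pics/top0.png

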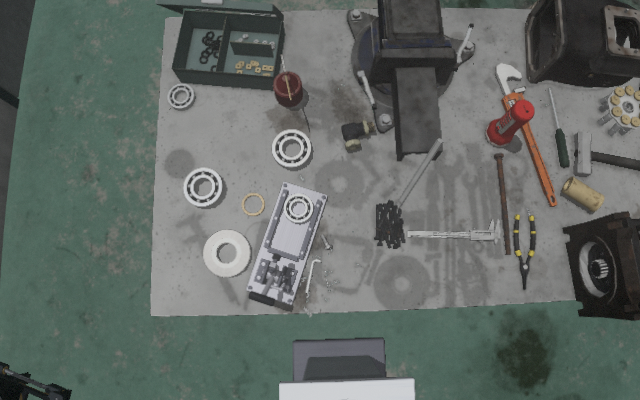

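View pics/scene0.png

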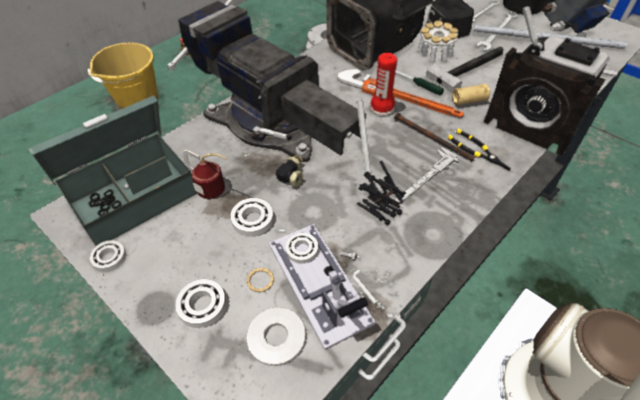

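Top view: the candidates are rings at (298,208) in the fixture's channel, (292,148), (203,187) and (181,96). I choose (298,208), which is in the channel, and will check it in a close crop. The clamp is at about (275,275), with the channel mouth away from the robot.

Run:
```python
import cv2
a=cv2.imread("pics/top0.png")[175:315,235:345]
b=cv2.imread("pics/scene0.png")[218:353,260:390]
a=cv2.resize(a,None,fx=4,fy=4,interpolation=cv2.INTER_CUBIC)[:560]
b=cv2.resize(b[:, :],(int(130*2.8),int(135*2.8)),interpolation=cv2.INTER_CUBIC)
b=cv2.copyMakeBorder(b,0,560-b.shape[0],0,0,cv2.BORDER_CONSTANT)
im=cv2.hconcat([a,b[:, :360]]);print(im.shape);cv2.imwrite("pics/crop1.png",im)
```

```text
(560, 800, 3)
```

View pics/crop1.png

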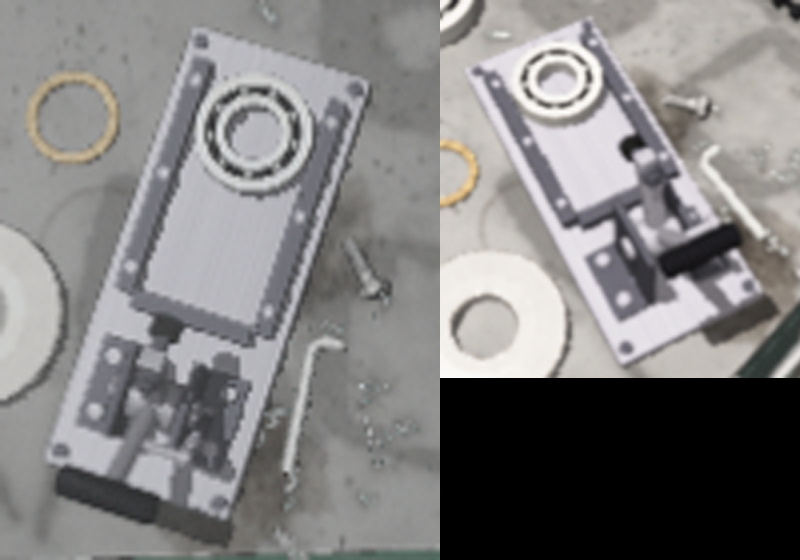

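```bash
cat > h.py <<'E'
import numpy as np
from station import r, vision
import json
def proj(c,P):
    q=(np.atleast_2d(P)-c["xyz"])@np.array(c["orientation"]); s=np.c_[q[:,0],-q[:,1]]/-q[:,2:]
    s=s*(1+c["k1"]*(s**2).sum(1,keepdims=True)); K=np.array(c["K"])
    return s*[K[0,0],K[1,1]]+K[:2,2]
def F(p,L):
    L=np.atleast_2d(L)/1000.; a=p[2]; R=np.array([[np.cos(a),-np.sin(a),0],[np.sin(a),np.cos(a),0],[0,0,1]])
    return L@R.T+[p[0],p[1],0]
E
python3 - <<'E'
from h import *
from scipy.optimize import least_squares
T=vision.capture("top");S=vision.capture("scene")
L=np.array([[-140,-58,10],[-140,58,10],[140,-58,10],[139,0,127.]])
t=np.array([[195,28],[370,85],[48,462],[107,494]])/4+[235,175]-.4
s=np.array([[30,68],[148,18],[180,367],[260,249]])/2.8+[260,218]-.3
tb=np.array([254,131])/4+[235,175]-.4; sb=np.array([118,80])/2.8+[260,218]-.3
def res(p):
    bx=[p[3],0,28]
    return np.r_[(proj(T,F(p,L))-t).ravel(),(proj(S,F(p,L))-s).ravel(),(proj(T,F(p,bx))-tb).ravel(),(proj(S,F(p,bx))-sb).ravel()]
o=least_squares(res,[.35,.1,np.pi,-60],x_scale=[.01,.01,.01,1])
p=o.x;print(p,np.degrees(p[2]));print(np.round(o.fun.reshape(-1,2),1))
np.save("p.npy",p)
print("bearing",F(p,[p[3],0,10]),"seat",F(p,[-10,0,10]),"xbar",F(p,[[139,0,127],[85,0,145],[31,0,127]]),"mouth push",F(p,[p[3]-36-15,0,15]))
d=r.sense();print(d["time_s"],d["tcp_pos"],d["joints"])
E
```

```text
[  0.48093735   0.13048207   2.79439473 -84.98226257] 160.10702415565535
[[-0.3 -0.3]
 [ 0.5 -0.4]
 [-1.6  0.1]
 [-0.2  0.5]
 [-1.6 -0. ]
 [ 1.5 -0.9]
 [ 0.8 -0.8]
 [ 0.4  0.2]
 [-0.4  0.6]
 [-0.2 -0.7]]
bearing [[0.56084871 0.10156564 0.01      ]] seat [[0.49034065 0.12707942 0.01      ]] xbar [[0.3502315  0.1777788  0.127     ]
 [0.40100931 0.15940453 0.145     ]
 [0.45178712 0.14103026 0.127     ]] mouth push [[0.60880553 0.08421216 0.015     ]]
0.2 [0.18208171 0.59755696 0.24686575] [ 8.78685770e+01  2.20751082e+01  4.09784732e-01 -1.49876660e-02
 -6.84106488e+01 -1.48161299e+01]
```

The fit residuals are at most 1.6 px. The fixture is at (0.481, 0.130) with yaw 160.1°, and the bearing is 75 mm short of home, at the limit of its stated range. Next I close the fingers and travel above the mouth.

```bash
python3 -m jog '{"delta_pos":[[30,-36,0],[30,-36,0],[30,-36,0],[30,-36,0],[30,-36,0],[30,-36,0],[30,-36,0],[30,-36,0],[30,-36,0],[30,-36,0]],"rot":[[0,0,-2.9],[0,0,0],[0,0,0],[0,0,0],[0,0,0],[0,0,0],[0,0,0],[0,0,0],[0,0,0],[0,0,0]],"grip":[0,0,0,0,0,0,0,0,0,0]}'
python3 -m jog '{"delta_pos":[[30,-36,0],[30,-36,0],[30,-36,0],[30,-36,0],[0,0,0],[0,0,0]],"rot":[[0,0,0],[0,0,0],[0,0,0],[0,0,0],[0,0,0],[0,0,0]],"grip":[0,0,0,0,0,0]}'
python3 -c "
from h import *
s=r.sense();p=np.load('p.npy');print(np.round(s['ee_rot'],3).tolist(),s['gripper_width'],(F(p,[-140,0,41])-s['tcp_pos'])*1000)"
```

```text
time_s: 1.03
tcp_pos: [0.4497, 0.2759, 0.2477]
ee_rot: [[0.941, -0.339, 0.0], [-0.339, -0.941, 0.0], [0.0, -0.0, -1.0]]
wrist_force: [0.2, 0.1, -0.4]
gripper_width: 0.33
time_s: 1.53
tcp_pos: [0.5564, 0.1476, 0.2468]
ee_rot: [[0.939, -0.344, -0.001], [-0.344, -0.939, -0.001], [-0.001, 0.001, -1.0]]
wrist_force: [-0.9, 0.3, 0.3]
gripper_width: 0.01
[[0.939, -0.344, -0.001], [-0.344, -0.939, -0.001], [-0.001, 0.001, -1.0]] 0.010133967427645168 [[  56.13420896  -64.74007428 -205.76662312]]
```

```bash
python3 -m jog '{"delta_pos":[[14,-16,0],[14,-16,0],[14,-16,0],[14,-17,0],[0,0,-30],[0,0,-30],[0,0,-30],[0,0,-30],[0,0,0],[0,0,0]],"rot":[[0,0,0],[0,0,0],[0,0,0],[0,0,0],[0,0,0],[0,0,0],[0,0,0],[0,0,0],[0,0,0],[0,0,0]],"grip":[0,0,0,0,0,0,0,0,0,0]}'
python3 - <<'E'
from h import *
import cv2
s=r.sense();p=np.load('p.npy');print((F(p,[-140,0,41])-s['tcp_pos'])*1000)
c=vision.capture("scene");a=c["frame"][160:350,220:400,::-1];cv2.imwrite("pics/c2.png",cv2.resize(a,None,fx=3,fy=3,interpolation=2))
E
```

```text
time_s: 2.37
tcp_pos: [0.6105, 0.0853, 0.1265]
ee_rot: [[0.941, -0.338, -0.003], [-0.338, -0.941, -0.002], [-0.003, 0.003, -1.0]]
wrist_force: [0.7, 0.2, 0.9]
gripper_width: 0.007
[[  2.03662072  -2.50458464 -85.54423727]]
```

View pics/c2.png

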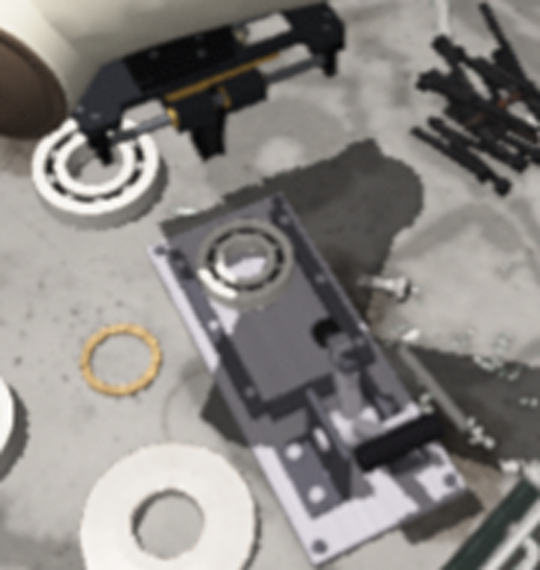

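The gripper is above the mouth with the fingers shut, its long side across the channel, and the way down is clear of the bearing. Descending.

```bash
python3 -m jog '{"delta_pos":[[3,-2,-20],[0,0,-20],[0,0,-20],[0,0,-15],[0,0,-10],[0,0,0],[0,0,0]],"rot":[[0,0,0],[0,0,0],[0,0,0],[0,0,0],[0,0,0],[0,0,0],[0,0,0]],"grip":[0,0,0,0,0,0,0]}'
python3 - <<'E'
from h import *
import cv2
s=r.sense();p=np.load('p.npy');print((F(p,[-140,0,41])-s['tcp_pos'])*1000)
c=vision.capture("top");a=c["frame"][170:310,235:345,::-1];cv2.imwrite("pics/c3.png",cv2.resize(a,None,fx=4,fy=4,interpolation=2))
E
```

```text
time_s: 3.0
tcp_pos: [0.6157, 0.0833, 0.0441]
ee_rot: [[0.941, -0.339, 0.003], [-0.339, -0.941, 0.001], [0.002, -0.001, -1.0]]
wrist_force: [-0.2, 0.2, -0.0]
gripper_width: 0.009
[[-3.11699699 -0.45706801 -3.10830198]]
```

```bash
python3 -m jog '{"delta_pos":[[-3,0,-3],[-6,2,0],[-6,2,0],[-6,2,0],[-6,2,0],[-6,2,0],[-6,2,0],[-6,3,0],[-6,3,0],[0,0,0]],"rot":[[0,0,0],[0,0,0],[0,0,0],[0,0,0],[0,0,0],[0,0,0],[0,0,0],[0,0,0],[0,0,0],[0,0,0]],"grip":[0,0,0,0,0,0,0,0,0,0]}'
python3 -c "
from h import *
s=r.sense();p=np.load('p.npy');print((F(p,[-55.5,0,41])-s['tcp_pos'])*1000)"
```

```text
time_s: 3.88
tcp_pos: [0.5622, 0.1012, 0.0397]
ee_rot: [[0.941, -0.339, -0.001], [-0.339, -0.941, -0.0], [-0.001, 0.0, -1.0]]
wrist_force: [0.7, 0.6, 0.9]
gripper_width: 0.005
[[-29.04488632  10.39803482   1.33130467]]
```

```bash
python3 -m jog '{"delta_pos":[[-4,1,0],[-4,2,0],[-4,1,0],[-4,1,0],[-4,2,0],[-2,1,0],[-2,1,0],[0,0,0]],"rot":[[0,0,0],[0,0,0],[0,0,0],[0,0,0],[0,0,0],[0,0,0],[0,0,0],[0,0,0]],"grip":[0,0,0,0,0,0,0,0]}'
python3 -m jog '{"delta_pos":[[-2,1,0],[-1,0,0],[-1,0,0],[0,0,0]],"rot":[[0,0,0],[0,0,0],[0,0,0],[0,0,0]],"grip":[0,0,0,0]}'
python3 - <<'E'
from h import *
import cv2
s=r.sense();p=np.load('p.npy');print((F(p,[-55.5,0,41])-s['tcp_pos'])*1000,s['wrist_force'])
c=vision.capture("scene");a=c["frame"][210:350,250:390,::-1];cv2.imwrite("pics/c4.png",cv2.resize(a,None,fx=4,fy=4,interpolation=2))
E
```

```text
time_s: 4.55
tcp_pos: [0.539, 0.1099, 0.0395]
ee_rot: [[0.941, -0.339, -0.001], [-0.339, -0.941, -0.0], [-0.001, 0.0, -1.0]]
wrist_force: [1.4, -0.5, 1.7]
gripper_width: 0.007
time_s: 4.88
tcp_pos: [0.5355, 0.1108, 0.0395]
ee_rot: [[0.941, -0.34, -0.0], [-0.34, -0.941, 0.0], [-0.0, -0.0, -1.0]]
wrist_force: [2.2, 0.8, 1.2]
gripper_width: 0.007
[[-2.32659415  0.80172627  1.52859267]] [2.17832895 0.77015124 1.17361868]
```

View pics/c4.png

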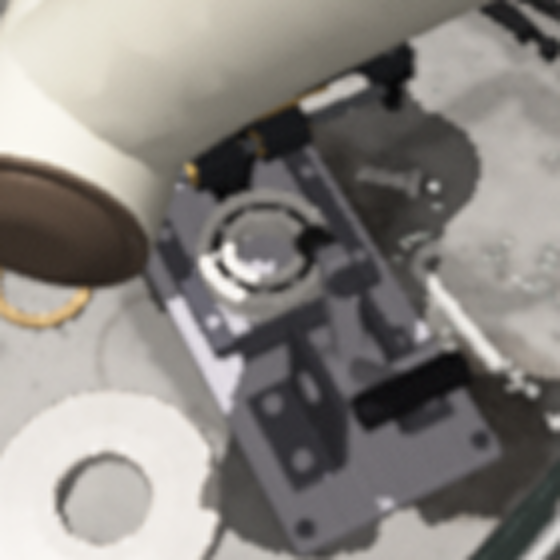

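The bearing is close to the stop and the clamp is open. I creep forward until the force rises.

```bash
python3 -m jog '{"delta_pos":[[-1,0.4,0],[-1,0.4,0],[0,0,0]],"rot":[[0,0,0],[0,0,0],[0,0,0]],"grip":[0,0,0]}'
python3 -m jog '{"delta_pos":[[-1,0.4,0],[0,0,0]],"rot":[[0,0,0],[0,0,0]],"grip":[0,0]}'
python3 -m jog '{"delta_pos":[[-1,0.4,0],[0,0,0]],"rot":[[0,0,0],[0,0,0]],"grip":[0,0]}'
```

```text
time_s: 5.18
tcp_pos: [0.5339, 0.1114, 0.0395]
ee_rot: [[0.941, -0.339, 0.001], [-0.339, -0.941, -0.0], [0.001, -0.0, -1.0]]
wrist_force: [4.0, -1.2, -0.4]
gripper_width: 0.006
time_s: 5.35
tcp_pos: [0.534, 0.1121, 0.0398]
ee_rot: [[0.941, -0.339, 0.003], [-0.339, -0.941, 0.001], [0.003, -0.002, -1.0]]
wrist_force: [6.6, -3.6, -1.8]
gripper_width: 0.006
time_s: 5.52
tcp_pos: [0.534, 0.1127, 0.0401]
ee_rot: [[0.941, -0.339, 0.005], [-0.339, -0.941, 0.001], [0.005, -0.003, -1.0]]
wrist_force: [8.5, -3.3, -1.6]
gripper_width: 0.007
```

The force rises to 9 N and the tip has stalled 0.8 mm from the predicted home position. Backing off, lifting and checking.

```bash
python3 -m jog '{"delta_pos":[[5,-2,0],[8,-3,0],[8,-3,0],[0,0,20],[0,0,35],[0,0,35],[0,0,35],[0,0,35],[0,0,35],[0,0,20]],"rot":[[0,0,0],[0,0,0],[0,0,0],[0,0,0],[0,0,0],[0,0,0],[0,0,0],[0,0,0],[0,0,0],[0,0,0]],"grip":[0,0,0,0,0,0,0,0,0,0]}'
python3 - <<'E'
from h import *
import cv2
s=r.sense();p=np.load('p.npy');print((F(p,[178,-6,250])-s['tcp_pos'])*1000)
c=vision.capture("scene");a=cv2.resize(c["frame"][210:350,250:390,::-1],None,fx=4,fy=4,interpolation=2)
t=np.linspace(0,6.283,60);q=proj(c,F(p,np.c_[-10+36*np.cos(t),36*np.sin(t),28+0*t]))
for u in (q-[250,210]+.5)*4: cv2.circle(a,tuple(int(v) for v in u),1,(0,0,255),-1)
cv2.imwrite("pics/c5.png",a)
E
```

```text
time_s: 6.35
tcp_pos: [0.5535, 0.1042, 0.2587]
ee_rot: [[0.941, -0.339, 0.004], [-0.339, -0.941, 0.001], [0.003, -0.003, -1.0]]
wrist_force: [1.0, 0.8, 0.5]
gripper_width: 0.005
[[-237.93662548   92.51621536   -8.73412149]]
```

View pics/c5.png

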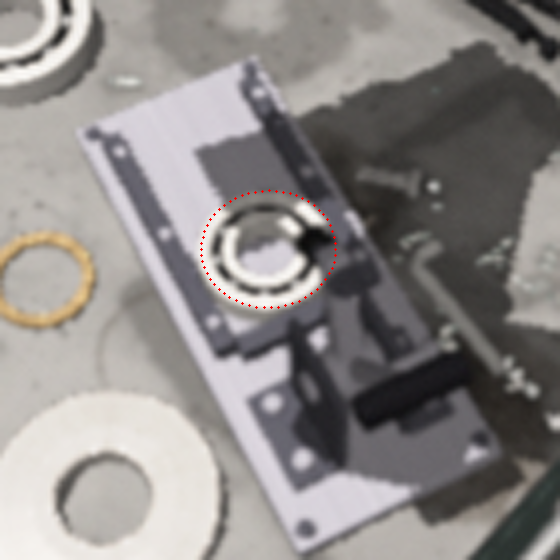

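The predicted home outline (red) coincides with the bearing, so it is home, and the clamp is still open. Next I cross over to the handle side.

```bash
python3 -m jog '{"delta_pos":[[-24,9,0],[-24,9,0],[-24,9,0],[-24,9,0],[-24,9,0],[-24,9,0],[-24,9,0],[-24,9,0],[-24,10,0],[-22,10,0]],"rot":[[0,0,0],[0,0,0],[0,0,0],[0,0,0],[0,0,0],[0,0,0],[0,0,0],[0,0,0],[0,0,0],[0,0,0]],"grip":[0,0,0,0,0,0,0,0,0,0]}'
python3 -m jog '{"delta_pos":[[0,0,0],[0,0,0]],"rot":[[0,0,0],[0,0,0]],"grip":[0,0]}'
python3 - <<'E'
from h import *
s=r.sense();p=np.load('p.npy');print((F(p,[178,-6,142])-s['tcp_pos'])*1000,s['joints'])
E
```

```text
time_s: 7.23
tcp_pos: [0.313, 0.1958, 0.2539]
ee_rot: [[0.94, -0.34, -0.002], [-0.34, -0.94, -0.001], [-0.001, 0.002, -1.0]]
wrist_force: [-0.4, 1.3, 0.6]
gripper_width: 0.005
time_s: 7.4
tcp_pos: [0.3137, 0.1963, 0.2544]
ee_rot: [[0.941, -0.337, -0.001], [-0.337, -0.941, -0.0], [-0.001, 0.001, -1.0]]
wrist_force: [0.8, -0.3, 0.3]
gripper_width: 0.007
[[   1.89327754    0.36592813 -112.38389494]] [ 5.75967941e+01 -4.41527589e+00 -3.08682560e+01 -3.25911315e-02
 -6.35967073e+01  1.27108959e+01]
```

```bash
python3 -m jog '{"delta_pos":[[0,0,-20],[0,0,-20],[0,0,-20],[0,0,-20],[0,0,-20],[0,0,-12],[0,0,0],[0,0,0]],"rot":[[0,0,0],[0,0,0],[0,0,0],[0,0,0],[0,0,0],[0,0,0],[0,0,0],[0,0,0]],"grip":[0,0,0,0,0,0,0,0]}'
python3 - <<'E'
from h import *
import cv2
s=r.sense();p=np.load('p.npy');print((F(p,[178,-6,142])-s['tcp_pos'])*1000,s['joints'])
c=vision.capture("top");a=cv2.resize(c["frame"][175:325,225:355,::-1],None,fx=4,fy=4,interpolation=2);cv2.imwrite("pics/c6.png",a)
E
```

```text
time_s: 8.07
tcp_pos: [0.3151, 0.1957, 0.1421]
ee_rot: [[0.94, -0.341, -0.001], [-0.341, -0.94, -0.002], [-0.0, 0.003, -1.0]]
wrist_force: [0.8, 0.2, -0.3]
gripper_width: 0.006
[[ 0.54438861  0.95837641 -0.06495783]] [ 5.73795987e+01  4.01433034e+00 -4.14400964e+01  1.31146362e-02
 -4.47002564e+01  1.26932663e+01]
```

View pics/c6.png

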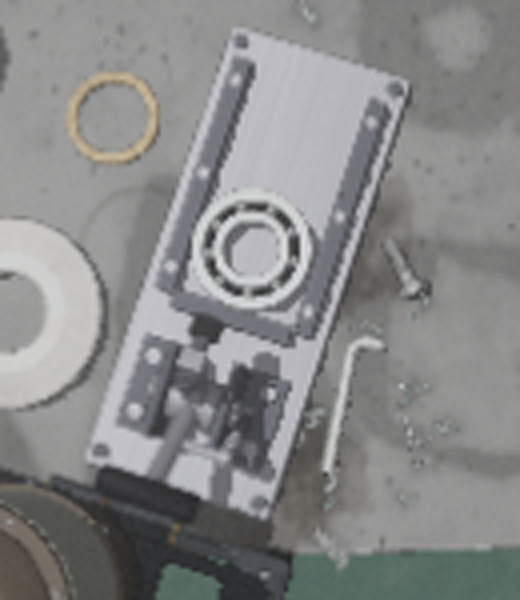

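The bearing sits against the stop, and the gripper is behind the crossbar at about (150,495). Pushing over in an arc.

```bash
python3 -m jog '{"delta_pos":[[6,-2,0],[6,-2,0],[5,-2,0],[5,-2,1],[5,-2,3],[5,-2,3],[5,-2,2],[5,-2,2],[5,-2,2]],"rot":[[0,0,0],[0,0,0],[0,0,0],[0,0,0],[0,0,0],[0,0,0],[0,0,0],[0,0,0],[0,0,0]],"grip":[0,0,0,0,0,0,0,0,0]}'
python3 -m jog '{"delta_pos":[[5,-2,2],[5,-2,1],[0,0,0]],"rot":[[0,0,0],[0,0,0],[0,0,0]],"grip":[0,0,0]}'
python3 -c "
from h import *
s=r.sense();p=np.load('p.npy');print((F(p,[95,-6,160])-s['tcp_pos'])*1000)"
```

```text
time_s: 8.87
tcp_pos: [0.3623, 0.1784, 0.1561]
ee_rot: [[0.941, -0.34, 0.001], [-0.34, -0.941, 0.001], [0.0, -0.001, -1.0]]
wrist_force: [-2.8, 2.0, 1.0]
gripper_width: 0.007
time_s: 9.12
tcp_pos: [0.3726, 0.174, 0.1587]
ee_rot: [[0.94, -0.34, 0.001], [-0.34, -0.94, -0.0], [0.001, 0.0, -1.0]]
wrist_force: [-0.3, 0.4, -0.3]
gripper_width: 0.006
[[21.01557842 -5.55391883  1.32084648]]
```

```bash
python3 -m jog '{"delta_pos":[[4,-1,1],[4,-1,0],[4,-1,0],[4,-2,0],[4,-1,0],[4,-1,0],[0,0,0],[0,0,0]],"rot":[[0,0,0],[0,0,0],[0,0,0],[0,0,0],[0,0,0],[0,0,0],[0,0,0],[0,0,0]],"grip":[0,0,0,0,0,0,0,0]}'
python3 - <<'E'
from h import *
import cv2
s=r.sense();p=np.load('p.npy');print((F(p,[95,-6,160])-s['tcp_pos'])*1000)
c=vision.capture("scene");a=cv2.resize(c["frame"][200:350,240:400,::-1],None,fx=4,fy=4,interpolation=2);cv2.imwrite("pics/c7.png",a)
E
```

```text
time_s: 9.78
tcp_pos: [0.3958, 0.1672, 0.1594]
ee_rot: [[0.94, -0.34, -0.0], [-0.34, -0.94, -0.0], [-0.0, 0.0, -1.0]]
wrist_force: [1.0, 0.1, -0.4]
gripper_width: 0.002
[[-2.10494173  1.26393756  0.56372283]]
```

View pics/c7.png

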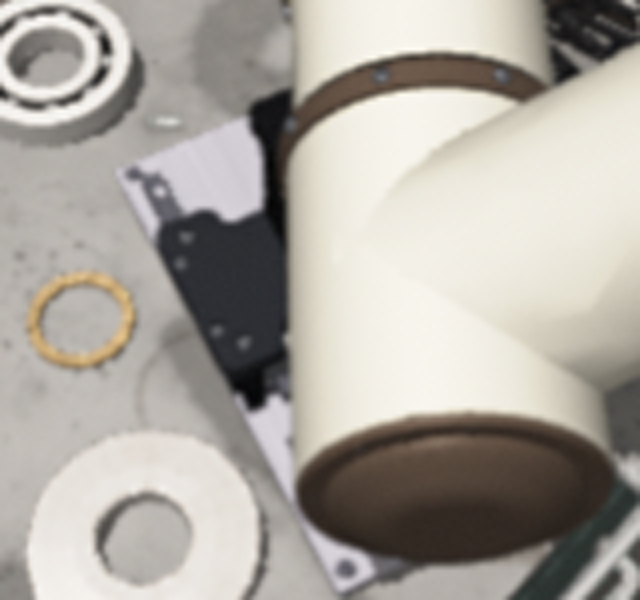

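The arm hides the clamp in this view. The contact force is gone, so it has probably snapped over. I back off away from the handle, lift, and look.

```bash
python3 -m jog '{"delta_pos":[[-4,1,5],[-8,3,20],[-12,4,30],[-15,20,30],[-15,35,10],[-10,40,0],[-10,40,0],[-10,40,0],[0,0,0],[0,0,0]],"rot":[[0,0,0],[0,0,0],[0,0,0],[0,0,0],[0,0,0],[0,0,0],[0,0,0],[0,0,0],[0,0,0],[0,0,0]],"grip":[0,0,0,0,0,0,0,0,0,0]}'
python3 - <<'E'
from h import *
import cv2
p=np.load('p.npy')
t=np.linspace(0,6.283,60);ims=[]
for n,(u0,v0) in dict(top=(235,180),scene=(260,215)).items():
    c=vision.capture(n);a=cv2.resize(c["frame"][v0:v0+135,u0:u0+130,::-1],None,fx=3,fy=3,interpolation=2)
    q=np.r_[proj(c,F(p,np.c_[-10+36*np.cos(t),36*np.sin(t),28+0*t])),proj(c,F(p,[[31,-28,127],[31,28,127]]))]
    for u in (q-[u0,v0]+.5)*3: cv2.circle(a,tuple(int(v) for v in u),1,(0,0,255),-1)
    ims.append(a)
cv2.imwrite("pics/c8.png",cv2.hconcat(ims))
E
```

```text
time_s: 10.67
tcp_pos: [0.3104, 0.3519, 0.2545]
ee_rot: [[0.942, -0.336, -0.0], [-0.336, -0.942, -0.0], [-0.0, 0.001, -1.0]]
wrist_force: [0.1, -1.3, -0.2]
gripper_width: 0.007
```

View pics/c8.png

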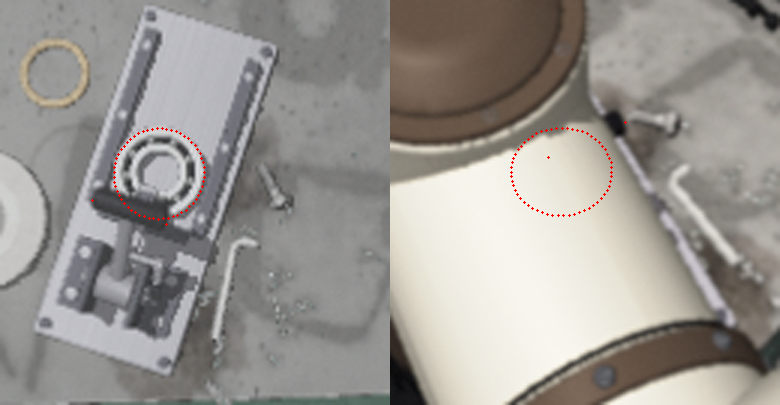

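The clamp is shut, with the crossbar on the predicted shut position and the bearing on the home outline. One numeric check of the bystanders against the first picture, then I hand in.

Run:
```python
from h import *
import cv2
from station import finish_job
c=vision.capture("top")["frame"][:,:,::-1].copy();o=cv2.imread("pics/top0.png")
for n,(u,v,w,h) in dict(brass=(238,188,30,30),valve=(200,226,45,55),bolt=(316,230,20,24),hexkey=(302,255,22,46),caliper=(405,212,98,34),elbow=(336,116,40,40),brg2=(268,125,48,46),brg3=(180,164,46,46)).items():
    M=cv2.matchTemplate(c[v-6:v+h+6,u-6:u+w+6],o[v:v+h,u:u+w],cv2.TM_CCOEFF_NORMED);_,m,_,l=cv2.minMaxLoc(M);print(n,round(m,2),l[0]-6,l[1]-6)
s=r.sense();print(s["time_s"],s["wrist_force"]);print(finish_job())
```

```text
brass 1.0 0 0
valve 1.0 0 0
bolt 1.0 0 0
hexkey 0.9 0 0
caliper 1.0 0 0
elbow 1.0 0 0
brg2 1.0 0 0
brg3 1.0 0 0
10.8167 [ 0.60668189 -0.50712738 -0.18786356]
the job is handed in; nothing more can be done
None
```

The bearing is home against the end stop and the toggle clamp is shut on it. I handed the job in at 10.8 s of the 48 s allowed.

- **Bearing:** I pushed it about 75 mm along the channel with the closed fingertips while the clamp was open. The push stopped at about 9 N, within 1 mm of where I expected home to be. It lined up with the predicted home outline both before and after clamping.
- **Clamp:** I pushed the crossbar over centre. In the last top view it lay on its predicted shut position. The scene camera was blocked by the arm at that point, so only the top view confirms this. I did not measure the foot's pressure on the bearing. The picture could not show a lever angle of 1.31 rather than 1.38, so the foot being on the bearing is inferred from the bearing being home and the clamp shut.
- **Bystanders:** All six, and two of the three look-alike bearings, showed no pixel shift against the first picture. I did not check the third look-alike. The hex key matched slightly less well (0.90, against 1.00 for the rest), probably because of shadow.
- **Robot:** It stood clear of everything, with the wrist force near zero. The highest force I read was about 9 N.

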